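# Shut the parts case and shoot its bolt

## Task

Put the parts case away safely: push its raised lid down with the fingertips until it is fully shut, then push the thumb tab of the bolt on its front along until the bolt is fully home through the loop on the lid. Do not push the bolt before the lid is shut, do not lift, tip or shove the case about, and leave the things around it where they are.

Things in the scene. Friction and masses are not known exactly. Their poses are not given: they have to be found in the camera images.
- case: Grey plastic parts case standing loose on the bench, 120 mm deep (its x) by 220 mm wide (its y) by 55 mm high without the lid, 2 to 3.3 kg. Origin: centre of its underside, on the bench; at yaw 0 its front (with the bolt) faces -x, towards the robot, and its lid is hinged along the far (+x) top edge. Two fixed steel guides of the bolt on its front reach 83 mm in front of the case's centre and 52 mm high.
- hinge (a point): Point on the lid's hinge line, half-way along it: 60 mm behind the case's centre (+x of the case) and 55 mm above the bench. The hinge line runs along the case's y.
- lid (a joint): Angle of the lid in rad: 0 shut and flat on the rim, 1.57 upright, greater leans away from the robot (stop at 1.9). The hinge is stiff with friction: the lid stays where it is left and does not fall; about 1 to 3 N at the free edge moves it.
- lid_edge (a point): Middle of the lid's free edge on its outer face (the upper face when shut, the far face when raised), 120 mm from the hinge line. z axis: square to that face, outward; x axis: in the lid, from free edge to hinge. The lid is a flat plate 122 x 222 mm, 8 mm thick; its outer face lies 8 mm outward of the hinge line, so 63 mm above the bench when shut.
- loop (a point): Steel loop that stands out of the lid's free edge and takes the bolt: 8 mm wide, reaching 24 mm beyond the edge, 12 mm to the case's -y side of the lid's middle. This point is the middle of its opening.
- bolt (a joint): Travel of the steel bolt in m: 0 drawn back, 0.036 fully home at its stop, through the loop of the shut lid. It slides along the case's -y and stays where it is left; friction about 2 N.
- tab_top (a point): Middle of the top end of the bolt's thumb tab, an upright steel plate 28 mm (case x) by 8 mm (case y) standing in front of the case, its top 99 mm above the bench and so 36 mm above the shut lid. Push its +y side towards -y of the case. At bolt 0 it lies 80 mm in front of the case's centre (-x) and 78 mm to its +y side. It has the case's orientation.
- bottle: White plastic bottle with a red cap, 44 mm across, 110 mm high, standing loose on the bench; origin at the centre of its underside. To be left alone.
- meter: Orange handheld meter, 150 x 78 x 36 mm, lying loose on its back; origin at the centre of its underside. To be left alone.
- driver: Screwdriver 170 mm long lying loose on the bench along its x axis. To be left alone.
- jar: Amber jar with a black cap, 60 mm across, 55 mm high, standing loose; origin at the centre of its underside. To be left alone.

How it is judged (in metres and radians):
On the way, in this order (a step that is already met when the one before it is completed fails the run):
1. the lid is shut, the bolt not yet pushed (value of joint lid below 0.04 rad and value of joint bolt below 0.02 m), for 0.2 s.
2. the bolt is home with the lid shut (value of joint lid below 0.04 rad and value of joint bolt above 0.031 m), for 0.2 s.
At the end, for the whole second after the job is handed in: The lid is shut (within 0.04 rad, 5 mm at its free edge), the bolt is home (0.031 m or more of its 0.036 m), the case stands flat and at rest within 40 mm of where it was, and the bottle, meter, driver and jar are within 30 mm of where they were (all of step 2 and distance of case from where it was at the start of the episode below 0.04 m and angle between case's own z axis and vertical below 0.05 rad and linear speed of case below 0.02 m/s and distance of each of bottle, meter, driver, jar from where it was at the start of the episode below 0.03 m); the robot touches nothing.
It fails at once if the bolt was pushed across before the lid was shut (value of joint bolt above 0.025 m and value of joint lid above 0.1 rad).
It fails at once if the case was lifted or tipped (height (world z) of case above 0.015 m or angle between case's own z axis and vertical above 0.15 rad).
It fails at once if the case was shoved away (distance of case from where it was at the start of the episode above 0.04 m).
It fails at once if a bystander was moved, lifted or knocked over (distance of any of bottle, meter, driver, jar from where it was at the start of the episode above 0.03 m or angle between any of bottle, jar, meter's own z axis and vertical above 0.6 rad).
It also fails if it takes over 48 s, if anything falls off the work surface, if the arm or the gripper's body presses on something with over 40 N, if the wrist force passes 120 N, or if a joint passes its speed limit or range.

## Robot

A 6-joint arm with a two-finger parallel gripper is mounted at the origin on the work surface. World frame = base frame: x ahead of the robot, y to its left, z up, the work surface at z = 0. Lengths are in m, angles in degrees, forces in N, time in s.
With the tool pointing down it reaches from about 0.275 to 0.875 m from the base axis. Payload 12.5 kg.
Tool frame: the origin (TCP) lies at the very end of the fingers, on their centre line; the grasp point (between the pads) lies ctrl.grasp_offset behind it (ctrl.grasp_offset is the distance from the TCP to the grasp point, in m); z points along the fingers, y is the line along which they close (so a half turn about z gives the same grasp; the last joint's range is limited). The gripper opens to 85 mm and grips with 20 to 120 N. Pads are 22 mm wide; open, the fingers measure 114 mm over their backs; the gripper's body (76 mm by 85 mm) begins 54 mm behind the grasp point. The pads swing forward as they close: fully open they stand 13 mm farther back than shut.
Start: joints at [66.715, 20.094, 94.641, -0, 65.266, -4.847], TCP at [0.174, 0.522, 0.231] pointing down, gripper open.
Joint ranges: [-157.81, 157.81], [-45, 120.19], [0.68, 151.7], [-89.99, 269.99], [4.06, 180], [-164.3, 164.3]. Speed limits (degrees/s): [127.2, 127.2, 159.86, 180, 180, 180].

## Interface

Orientations are given as a 3x3 rotation matrix whose columns are the frame's x, y, z axes.
In Python, from rig import ctrl gives the robot as it stands. Calls block until the motion is done:
- ctrl.move_to(position, orientation): joint-space move of the TCP to a pose.
- ctrl.servo_line(position, rot=None, speed=0.15): straight line of the TCP; rot=None keeps the orientation; speed is the mean speed in m/s.
- ctrl.set_joints(angles): joint-space move.
- ctrl.release() and ctrl.close(): open the fingers fully, or close them until they stop; the grip force is fixed at half the most.
- ctrl.pause(seconds).
- ctrl.inverse_kinematics(position, orientation): joint angles nearest the present ones, or None.
- ctrl.read_state(): the state.
- ctrl.camera(name): name is "side" or "top"; returns the picture (400x640x3 uint8, blue, green, red); there is no depth.
- ctrl.camera_model(name): a dict with "camera_matrix" (3x3 intrinsics, pixels), "R" (3x3) and "t" (3): a world point X has camera coordinates R X + t. Camera axes: x right, y down, z forward; pixel columns grow to the right and rows downward; lengths in m; the calibration is good to about 2 mm. A picture is of the moment at which its call begins. camera_model takes no time and is no camera call.
A pose or a line that the arm cannot do raises ctrl.PlanningError and nothing moves.
- ctrl.job_done(): hands the job in; it is judged then, once.
The state is a dict: "time_s": time; "joints": joint angles; "dq": joint speeds; "effort": joint torques, N m; "tcp_pos": TCP position; "eef_rot": TCP orientation; "ft_force": force on the tool from outside, world axes, zero at the start; "ft_torque": the same for the moment, N m; "opening": finger opening in m; "grasp_force": force on a finger pad.
Only numpy, scipy, OpenCV 4.12 (cv2) and the standard library are available. Lean on these libraries where they do the work, as an engineer would, in place of code of your own. Each camera call takes 0.05 s, during which the arm holds its last target. There are 200 camera calls.

## Working session

There is one attempt and no reset: what is moved stays moved. The work goes in short steps, each a Python script; the robot and the scene stay as the last script left them, time stands still between calls to the robot, and variables do not carry over. Pictures are saved under pics/ and viewed, at most 10 in all, crops included, and the job is handed in when it is done.

```bash
ls; mkdir -p pics
python3 - <<'E'
from rig import ctrl
import cv2
for n in("top","side"):
    cv2.imwrite(f"pics/{n}0.png",ctrl.camera(n)); m=ctrl.camera_model(n); print(n,m)
s=ctrl.read_state();print(s["time_s"],s["tcp_pos"],s["eef_rot"],s["opening"],ctrl.grasp_offset)
E
```

```text
pics
top {'camera_matrix': array([[412.73777964,   0.        , 322.40684887],
       [  0.        , 412.73777964, 195.51206277],
       [  0.        ,   0.        ,   1.        ]]), 'R': array([[-9.33333550e-03, -9.99956282e-01, -5.67823065e-04],
       [-9.92203351e-01,  9.33154356e-03, -1.24279658e-01],
       [ 1.24279524e-01, -5.96547801e-04, -9.92247068e-01]]), 't': array([0.09776337, 0.57469731, 1.26733417])}
side {'camera_matrix': array([[435.77880575,   0.        , 314.72679708],
       [  0.        , 435.77880575, 197.55610916],
       [  0.        ,   0.        ,   1.        ]]), 'R': array([[ 0.87685323, -0.48067422,  0.00898353],
       [-0.24682904, -0.46614742, -0.84957755],
       [ 0.41255768,  0.74273742, -0.52738723]]), 't': array([-0.4425556 ,  0.26247446,  1.14018344])}
0.1 [0.17380068 0.52150347 0.23081895] [[-9.48657620e-01  3.16304508e-01 -4.21845990e-04]
 [ 3.16304774e-01  9.48657146e-01 -9.53301537e-04]
 [ 9.86536388e-05 -1.03778867e-03 -9.99999457e-01]] 0.08544274857382458 0.0187
```

View pics/top0.png

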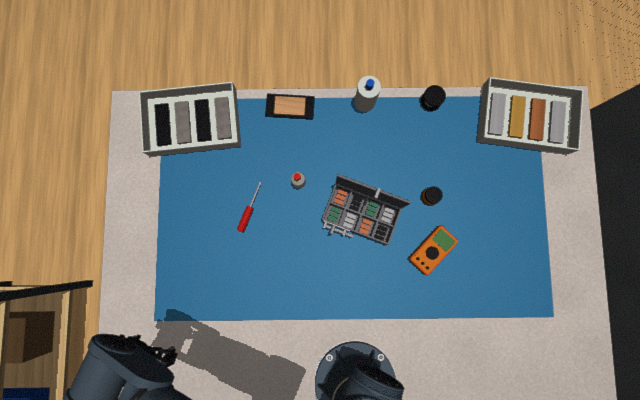

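View pics/side0.png

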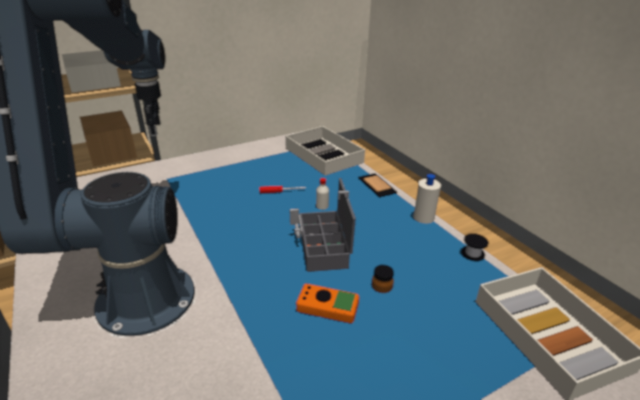

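The top view shows the case around (365,212), with the lid raised at its far side and the bolt at about (340,230). The bottle is at (298,180), the driver at (248,208), the jar at (431,195) and the meter at (433,250). I'll enlarge the case in both views.

Run:
```python
import cv2,numpy as np
a=cv2.imread("pics/top0.png")[165:255,310:420];b=cv2.imread("pics/side0.png")[175:275,280:365]
f=lambda x:cv2.resize(x,(int(x.shape[1]*5),x.shape[0]*5),interpolation=cv2.INTER_CUBIC)
a,b=f(a),f(b);c=np.zeros((max(len(a),len(b)),800,3),np.uint8)
cv2.imwrite("pics/cropA.png",a);cv2.imwrite("pics/cropB.png",b)
```

```text
(no output)
```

View pics/cropA.png

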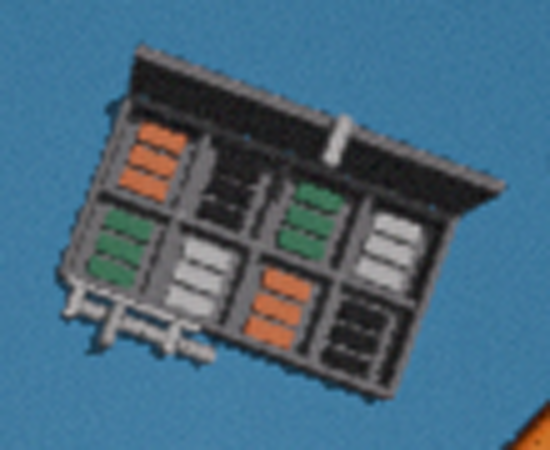

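View pics/cropB.png

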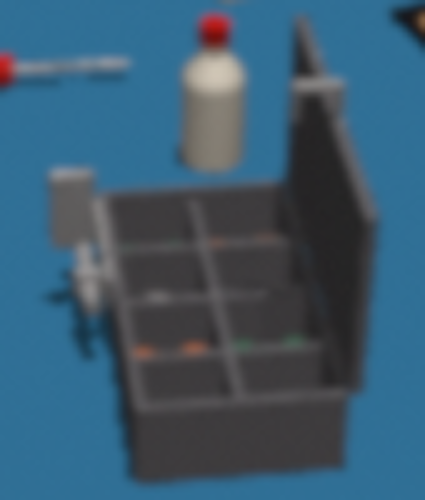

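The top crop shows the rim corners at crop pixels (68,278), (388,395), (455,218) and (128,100). The lid's free-edge corners are at (140,47) and (503,186), with the tab near (108,328). In the side crop the lid corners are at (300,18) and (375,212), and the top of the tab is at (72,172).

```bash
cat > h.py <<'E'
import numpy as np,cv2
from rig import ctrl
M={n:ctrl.camera_model(n) for n in("top","side")}
def ray(n,uv):
    m=M[n];d=m["R"].T@np.linalg.solve(m["camera_matrix"],[*uv,1]);return -m["R"].T@m["t"],d
def plane(n,uv,z):
    c,d=ray(n,uv);return c+d*(z-c[2])/d[2]
def tri(a,b):
    (c1,d1),(c2,d2)=ray("top",a),ray("side",b)
    s=np.linalg.lstsq(np.c_[d1,-d2],c2-c1,rcond=None)[0];p,q=c1+s[0]*d1,c2+s[1]*d2
    return (p+q)/2,np.linalg.norm(p-q)
def proj(n,X):
    m=M[n];q=m["camera_matrix"]@(m["R"]@X+m["t"]);return q[:2]/q[2]
T=lambda x,y:(310+(x+.5)/5-.5,165+(y+.5)/5-.5)
S=lambda x,y:(280+(x+.5)/5-.5,175+(y+.5)/5-.5)
E
python3 - <<'E'
from h import *
np.set_printoptions(precision=4,suppress=True)
nl,nr,fr,fl=[plane("top",T(*p),.055) for p in((68,278),(388,395),(455,218),(128,100))]
print(nl,nr,fr,fl,"w",np.linalg.norm(nl-nr),np.linalg.norm(fl-fr),"d",np.linalg.norm(fl-nl),np.linalg.norm(fr-nr))
w=(nl-nr)+(fl-fr);yaw=np.arctan2(-w[0],w[1]);c=(nl+nr+fr+fl)/4
print("c",c,"yaw",np.degrees(yaw))
R=np.array([[np.cos(yaw),-np.sin(yaw),0],[np.sin(yaw),np.cos(yaw),0],[0,0,1]])
o=c*[1,1,0]
for a,b in(((140,47),(300,18)),((503,186),(375,212)),((112,310),(72,172))):
    p,e=tri(T(*a),S(*b));print(p,"gap",e,"case",R.T@(p-o))
pt=o+R@[-.08,.078,.099]
print("tab pred",pt,proj("top",pt)*5-[1550,825],proj("side",pt)*5-[1400,875])
for n,z,uv in(("bottle",.11,(298,177)),("jar",.055,(431,194))):print(n,plane("top",uv,z))
E
```

```text
[0.4963 0.0907 0.055 ] [ 0.4228 -0.1049  0.055 ] [ 0.5313 -0.1495  0.055 ] [0.6071 0.0521 0.055 ] w 0.20890748377906304 0.21544733792943055 d 0.11729342393159468 0.11737015884719672
c [ 0.5144 -0.0279  0.055 ] yaw -20.61961645829799
[0.6186 0.0492 0.1725] gap 0.0024125042136622344 case [0.0704 0.1089 0.1725]
[ 0.5383 -0.1542  0.1764] gap 0.0009920169347555565 case [ 0.0669 -0.1098  0.1764]
[0.4714 0.066  0.0949] gap 0.006649154651290829 case [-0.0733  0.0727  0.0949]
tab pred [0.467  0.0733 0.099 ] [ 95.7895 320.3009] [ 63.6013 160.0174]
bottle [0.6228 0.165  0.11  ]
jar [ 0.5748 -0.2456  0.055 ]
```

The numbers are consistent: the case is centred near (0.514,-0.028) with yaw -20.6°. The lid's free edge is at z≈0.175 and case x≈0.068, so the lid is about upright. I'll approach behind the lid with closed fingers and fold it down along an arc, watching the force.

```bash
cat >> h.py <<'E'
yaw=np.radians(-20.6);cy,sy=np.cos(yaw),np.sin(yaw)
RC=np.array([[cy,-sy,0],[sy,cy,0],[0,0,1]]);O=np.array([.514,-.028,0])
RT=np.c_[-RC[:,0],RC[:,1],[0,0,-1]]          # tool down, closing line along case y
W=lambda x,y,z:O+RC@[x,y,z]
F=lambda:RC.T@ctrl.read_state()["ft_force"]
E
python3 - <<'E'
from h import *
np.set_printoptions(precision=3,suppress=True)
ctrl.close()
p=ctrl.read_state()["tcp_pos"]
ctrl.servo_line(p+[0,0,.11],speed=.2)
ctrl.move_to(W(.115,0,.33),RT)
ctrl.servo_line(W(.115,0,.152),speed=.15)
print(ctrl.read_state()["time_s"],F(),ctrl.read_state()["opening"])
for x in(.105,.095,.085,.079):
    ctrl.servo_line(W(x,0,.152),speed=.05);print(x,F())
cv2.imwrite("pics/side1.png",cv2.resize(ctrl.camera("side")[130:290,230:430],None,fx=4,fy=4)[:600])
E
```

```text
5.5167 [ 0.075 -0.761  0.737] -0.0002723880219935593
0.105 [ 0.897 -0.169 -0.055]
0.095 [0.006 0.566 0.401]
0.085 [ 0.466 -0.66  -0.014]
0.079 [-1.077  0.078  1.278]
```

View pics/side1.png

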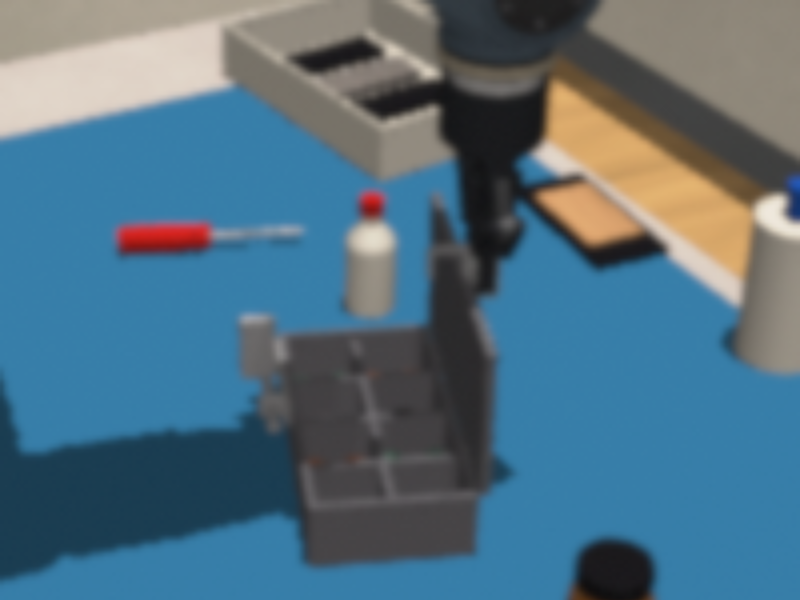

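The fingertip (at about (487,290) in the crop) is just behind the upright lid and clear of everything else. Now the arc.

Run:
```python
from h import *
np.set_printoptions(precision=2,suppress=True)
r,h=.097,.011
def P(d):
    t=np.radians(d);return W(.06-r*np.cos(t)+.008*np.sin(t)+h,0,.055+r*np.sin(t)+.008*np.cos(t))
for d in range(86,5,-8):
    ctrl.servo_line(P(d),speed=.07);f=F();print(d,f)
    if np.linalg.norm(f)>15:break
else:
    z=P(6)[2]
    while z>.056:
        z-=.002;q=P(0);q[2]=z;ctrl.servo_line(q,speed=.03);f=F();print("z",round(z,4),f)
        if f[2]>10:break
print(ctrl.read_state()["time_s"])
cv2.imwrite("pics/side2.png",cv2.resize(ctrl.camera("side")[130:290,230:430],None,fx=4,fy=4)[:600])
```

```text
86 [ 0.43 -0.64 -0.05]
78 [-0.46 -0.06 -0.21]
70 [ 0.51  0.49 -0.49]
62 [-0.04 -0.27 -0.82]
54 [-0.46 -0.39 -0.07]
46 [0.11 0.26 0.98]
38 [-0.27 -0.16  0.38]
30 [-0.15  0.26  0.58]
22 [0.31 0.42 1.01]
14 [0.32 0.44 0.01]
6 [ 0.52 -0.68  0.32]
z 0.0711 [ 0.69 -0.33  0.22]
z 0.0691 [-0.   -0.87 -0.19]
z 0.0671 [ 0.2  -0.34 -0.51]
z 0.0651 [-0.07  0.02  0.2 ]
z 0.0631 [-0.42  0.26  0.45]
z 0.0611 [-8.82 -1.57 29.08]
12.05
```

View pics/side2.png

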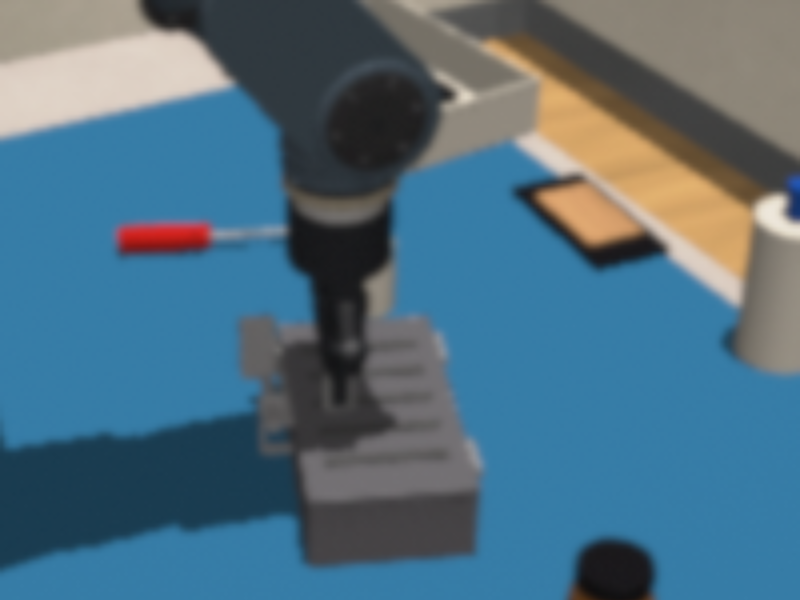

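The lid now lies flat and shut, the tab is at crop (258,330), and the case hasn't visibly moved. I'll retract to the +y side of the tab and look at it.

Run:
```python
from h import *
p=ctrl.read_state()["tcp_pos"]
ctrl.servo_line(p+[0,0,.11],speed=.15)
ctrl.move_to(W(-.08,.17,.17),RT)
a=ctrl.camera("top");b=ctrl.camera("side");cv2.imwrite("pics/t3.png",a);cv2.imwrite("pics/s3.png",b)
f=lambda x:cv2.resize(x,(400,400),interpolation=cv2.INTER_CUBIC)
cv2.imwrite("pics/c3.png",np.hstack([f(a[200:250,310:360]),f(b[195:245,280:330])]))
print(ctrl.read_state()["time_s"],ctrl.read_state()["tcp_pos"],F())
```

```text
13.8333 [0.49899453 0.15808042 0.16973666] [0.44160403 0.21728795 0.18925565]
```

View pics/c3.png

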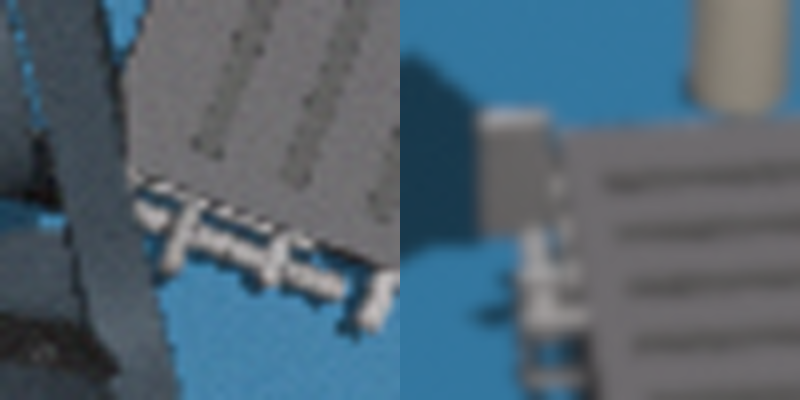

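The tab top shows at (182,238) in the left (top-view) half and (115,117) in the right (side-view) half. I'll triangulate it.

Run:
```python
from h import *
a=(310+182.5/8-.5,200+238.5/8-.5);b=(280+115.5/8-.5,195+117.5/8-.5)
p,e=tri(a,b);q=plane("top",a,.099);print(p,e,RC.T@(p-O),RC.T@(q-O))
```

```text
[0.46631215 0.06382472 0.09668971] 0.00015695144792402712 [-0.07694643  0.06917483  0.09668971] [-0.07713652  0.06919616  0.099     ]
```

The triangulated height of 97 mm fits the given 99 mm, so the tab is at case-frame (-0.077, 0.069). I'll lower beside it and push towards -y, stopping when the force rises.

Run:
```python
from h import *
np.set_printoptions(precision=2,suppress=True)
ctrl.servo_line(W(-.081,.12,.17),speed=.12);ctrl.servo_line(W(-.081,.12,.073),speed=.1)
y=.12;log=[]
while y>.03:
    y-=.003 if y>.06 else .0015
    ctrl.servo_line(W(-.081,y,.073),speed=.03);f=F();log.append((round(y,4),round(f[1],1)))
    if abs(f[1])>6 or np.linalg.norm(f)>10:break
print(log,f,ctrl.read_state()["time_s"])
a=ctrl.camera("top");b=ctrl.camera("side")
f=lambda x:cv2.resize(x,(400,400),interpolation=cv2.INTER_CUBIC)
cv2.imwrite("pics/c4.png",np.hstack([f(a[200:250,310:360]),f(b[195:245,280:330])]))
```

```text
[(0.117, np.float64(-0.1)), (0.114, np.float64(0.3)), (0.111, np.float64(-0.1)), (0.108, np.float64(-0.6)), (0.105, np.float64(-0.5)), (0.102, np.float64(0.5)), (0.099, np.float64(0.3)), (0.096, np.float64(-0.6)), (0.093, np.float64(-0.2)), (0.09, np.float64(-0.7)), (0.087, np.float64(1.0)), (0.084, np.float64(-0.7)), (0.081, np.float64(0.1)), (0.078, np.float64(0.2)), (0.075, np.float64(-0.1)), (0.072, np.float64(-0.1)), (0.069, np.float64(0.3)), (0.066, np.float64(0.1)), (0.063, np.float64(4.0)), (0.06, np.float64(7.1))] [-2.54  7.11 -0.44] 20.5167
```

View pics/c4.png

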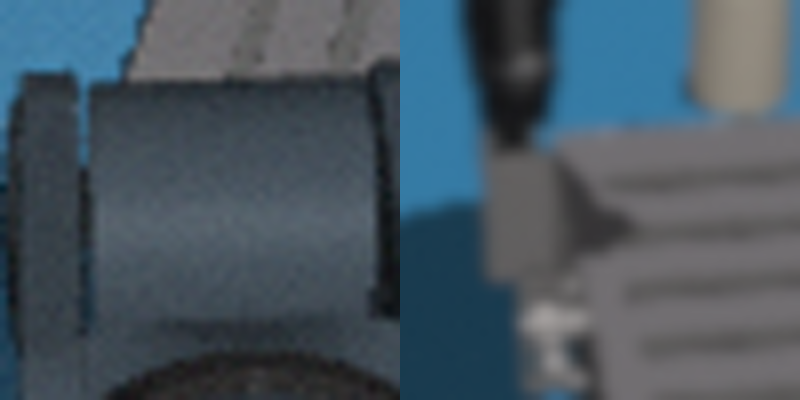

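The tab top moved from (115,117) to about (121,152) in the side half, and the lid grooves moved only about 4 crop pixels. I'll work out the bolt's travel from that.

Run:
```python
from h import *
for uv in((115.5,117.5),(121.5,152.5)):
    q=plane("side",(280+uv[0]/8-.5,195+uv[1]/8-.5),.099);print(RC.T@(q-O))
a=cv2.imread("pics/s3.png");b=ctrl.camera("side")
g=lambda x:np.float32(cv2.cvtColor(x,cv2.COLOR_BGR2GRAY))
# lid/case shift in pixels, part clear of the gripper's shadow
s=np.s_[225:275,308:352];print(cv2.phaseCorrelate(g(a[s]),g(b[s]),cv2.createHanningWindow((44,50),cv2.CV_32F)))
```

```text
[-0.07718593  0.06567932  0.099     ]
[-0.0773715   0.04169806  0.099     ]
((0.8067961009969409, 0.23848986528104277), 0.8810841683281793)
```

Run:
```python
from h import *
np.set_printoptions(precision=4,suppress=True)
f=lambda u,v,z:RC.T@(plane("top",(310+(u+.5)/8-.5,200+(v+.5)/8-.5),z)-O)
for n,u,v,z in(("loop",375,300,.059),("lid corner front +y",128,178,.063),("bolt tip",342,295,.04),("tab",182,238,.099)):print(n,f(u,v,z))
f=lambda u,v,z:RC.T@(plane("top",T(u,v),z)-O)
print("front corners",f(68,278,.055),f(388,395,.055))
a=cv2.imread("pics/t3.png")
# lid front right corner from the grey lid mask
hsv=cv2.cvtColor(a,cv2.COLOR_BGR2HSV);m=((hsv[...,1]<60)).astype(np.uint8)*255;m[:,:326]=0;m[:170]=0;m[260:]=0;m[:,412:]=0
n,l,s,c=cv2.connectedComponentsWithStats(m);k=1+s[1:,4].argmax();print(s[k])
cn=max(cv2.findContours((l==k).astype(np.uint8),cv2.RETR_EXTERNAL,cv2.CHAIN_APPROX_NONE)[0],key=cv2.contourArea)
for p in cv2.approxPolyDP(cn,3,True)[:,0]:print(p,RC.T@(plane("top",p.astype(float),.063)-O))
```

```text
loop [-0.0721 -0.0085  0.059 ]
lid corner front +y [-0.0609  0.0962  0.063 ]
bolt tip [-0.0737  0.0029  0.04  ]
tab [-0.0771  0.0692  0.099 ]
front corners [-0.0583  0.1049  0.055 ] [-0.0584 -0.104   0.055 ]
[ 326  184   76   61 3031]
[335 184] [0.0593 0.1088 0.063 ]
[326 206] [-0.0147  0.1116  0.063 ]
[326 231] [-0.0869  0.0853  0.063 ]
[330 228] [-0.0741  0.0769  0.063 ]
[330 233] [-0.0884  0.0717  0.063 ]
[335 230] [-0.0745  0.0605  0.063 ]
[352 236] [-0.0739  0.0055  0.063 ]
[345 231] [-0.0669  0.0307  0.063 ]
[356 233] [-0.0611 -0.0029  0.063 ]
[355 240] [-0.0822 -0.0071  0.063 ]
[361 234] [-0.0588 -0.0183  0.063 ]
[388 244] [-0.0592 -0.1056  0.063 ]
[401 208] [ 0.0587 -0.1075  0.063 ]
[344 184] [0.0689 0.0826 0.063 ]
```

Everything fits the bolt having started about 10 mm in: loop at y≈-0.0085, lid corners at about ±0.108. It has moved about 24 mm more and reached its stop. I'll back off and check the tab against the loop.

Run:
```python
from h import *
ctrl.servo_line(W(-.081,.085,.073),speed=.06);ctrl.servo_line(W(-.081,.12,.17),speed=.12)
ctrl.move_to(W(-.08,.22,.19),RT)
a=ctrl.camera("top");b=ctrl.camera("side");cv2.imwrite("pics/t5.png",a);cv2.imwrite("pics/s5.png",b)
f=lambda x:cv2.resize(x,(400,400),interpolation=cv2.INTER_CUBIC)
cv2.imwrite("pics/c5.png",np.hstack([f(a[200:250,320:370]),f(b[195:245,280:330])]))
print(ctrl.read_state()["time_s"],F())
```

```text
22.8333 [ 0.22726148 -0.19049848  0.49635781]
```

View pics/c5.png

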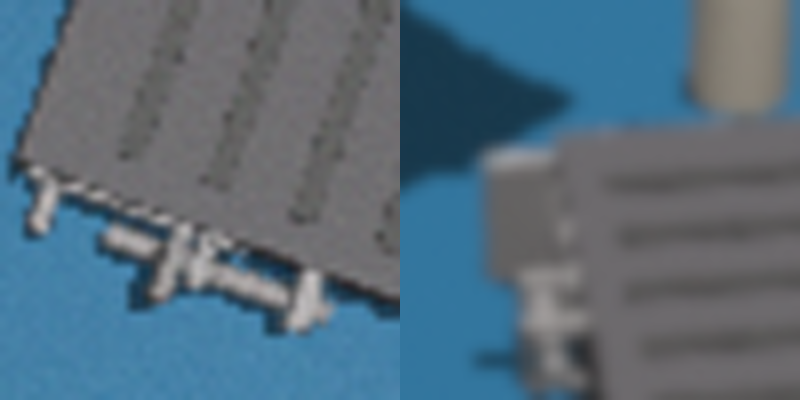

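The left half shows the lid corner at (20,162), the tab top at (170,262), the loop at (308,300), and the bolt tip emerging past the loop at (325,310).

Run:
```python
from h import *
np.set_printoptions(precision=4,suppress=True)
f=lambda u,v,z:RC.T@(plane("top",(320+(u+.5)/8-.5,200+(v+.5)/8-.5),z)-O)
t,l,c=f(171,262,.099),f(308,300,.059),f(20,162,.063);print(t,l,c,"tab-loop (home .054)",t[1]-l[1],"corner-tab (home .069)",c[1]-t[1])
hsv=cv2.cvtColor(cv2.imread("pics/t5.png"),cv2.COLOR_BGR2HSV)
m=((hsv[...,1]<60)*255).astype(np.uint8);m[:,:312]=0;m[:172]=0;m[260:]=0;m[:,412:]=0
m=cv2.morphologyEx(m,cv2.MORPH_OPEN,np.ones((9,9),np.uint8))
cn=max(cv2.findContours(m,cv2.RETR_EXTERNAL,cv2.CHAIN_APPROX_NONE)[0],key=cv2.contourArea)
for p in cv2.boxPoints(cv2.minAreaRect(cn)):print(p,RC.T@(plane("top",p,.063)-O))
```

```text
[-0.0767  0.0421  0.099 ] [-0.0704 -0.0132  0.059 ] [-0.0588  0.1084  0.063 ] tab-loop (home .054) 0.05532538294919896 corner-tab (home .069) 0.06626689529834759
[320.365  222.4963] [-0.0684  0.1104  0.063 ]
[335.4307 181.0657] [0.0684 0.1107 0.063 ]
[403.1971 205.708 ] [ 0.0678 -0.1115  0.063 ]
[388.1314 247.1387] [-0.068 -0.109  0.063]
```

The bolt reads 33–35 mm of 36 and the case has barely moved. One more short, firm push makes sure it's on the stop, then I'll back away and hand in.

Run:
```python
from h import *
np.set_printoptions(precision=2,suppress=True)
ctrl.move_to(W(-.081,.12,.17),RT);ctrl.servo_line(W(-.081,.085,.073),speed=.12)
for y in(.066,.063,.0615,.06,.0585,.057):
    ctrl.servo_line(W(-.081,y,.073),speed=.03);f=F();print(y,f)
    if f[1]>7:break
ctrl.servo_line(W(-.081,.085,.073),speed=.06);ctrl.servo_line(W(-.081,.12,.17),speed=.12)
ctrl.move_to(W(-.08,.22,.19),RT)
a=cv2.imread("pics/t5.png");b=ctrl.camera("top");s=np.s_[175:250,318:408]
g=lambda x:np.float32(cv2.cvtColor(x,cv2.COLOR_BGR2GRAY))
print(cv2.phaseCorrelate(g(a[s]),g(b[s])),ctrl.read_state()["time_s"])
print(ctrl.job_done())
```

```text
0.066 [0.4  0.33 0.01]
0.063 [ 0.38 -1.03  0.69]
0.0615 [-0.18  0.16  0.14]
0.06 [-0.91  4.27 -1.14]
0.0585 [-1.16  8.37 -1.18]
((0.3197155792390305, 0.5539183153664524), 0.940944497567636) 28.2583
the job is handed in; nothing more can be done
None
```

I shut the lid, pushed the bolt through the loop to its stop (33–35 mm of 36 by camera, then one more firm push), and handed the job in at about 28 s; no verdict came back, the case shifted only a few millimetres, and the arm never went near the other items.

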